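Shut the vent, then set the test-air valve to its index

ROBOT

A 6-joint arm with a two-finger parallel gripper is mounted at the origin on the work surface. World frame = base frame: x ahead of the robot, y to its left, z up, the work surface at z = 0. Lengths are in m, angles in degrees, forces in N, time in s.
With the tool pointing down it reaches from about 0.25 to 0.775 m from the base axis. Payload 8.9 kg.
Tool frame: the origin (TCP) lies at the very end of the fingers, on their centre line; the grasp point (between the pads) lies 19 mm behind it (bot.hold_point_z is the z of the grasp point in the tool frame, in m); z points along the fingers, y is the line along which they close (so a half turn about z gives the same grasp; the last joint's range is limited). The gripper opens to 85 mm and grips with 20 to 120 N. Pads are 22 mm wide; open, the fingers measure 114 mm over their backs; the gripper's body (76 mm by 85 mm) begins 54 mm behind the grasp point. The pads swing forward as they close: fully open they stand 13 mm farther back than shut.
Start: joints at [-76.221, 16.656, -8.789, 64.555, 0, 82.019], TCP at [0.195, -0.488, 0.202] pointing down, gripper open.
Joint ranges: [-144.48, 144.48], [-52.06, 99.96], [-74.48, 78.29], [-112.23, 115.85], [-86.99, 84.42], [-180, 180]. Speed limits (degrees/s): [127.2, 127.2, 159.86, 180, 180, 180].

INTERFACE

Orientations are given as a 3x3 rotation matrix whose columns are the frame's x, y, z axes.
In Python, from station import bot gives the robot as it stands.
- The arm moves only by the tool move_arm, never from a script. Its argument "commands" is a list that holds one entry, the list of rows, each a list of 7 numbers: the shift along the tool's x, y, z each as a share of 300 mm, from -1 to 1, then the turn, a rotation vector about the tool's x, y, z each as a share of 120 degrees, from -1 to 1, then the finger opening in mm, from 0 to 85.4. In form: [[[x, y, z, rx, ry, rz, grip], ...]]. A call has 1 to 12 rows; each row shifts and turns the commanded pose from where the row before left it, along the tool's axes as they then stand; what a row does not reach is not made up. A row lasts 1/12 s, in which the tool goes at most 41.7 mm and 7.16 degrees, less where a joint would pass 70% of its speed; a pose out of reach is approached as far as the arm can. A call with a number of a shift or a turn outside -1 to 1 is refused whole. A call with a gripper value outside its range is refused whole. The fingers move at their own pace and stop on an object; "grip_force" is the grip in N (left out, the last holds). Time passes only in rows, so rows that do not move let the fingers close. It gives the time, the measured TCP pose, the force, the opening and the grip force at its end, in the units of the state.
- bot.observe(): the state, without advancing time (a new reading comes with each control period).
- bot.capture(name): name is "side" or "top" or "wrist"; returns a dict with "image" (400x640x3 uint8, red, green, blue), "fx", "fy", "cx", "cy" (pixels), "R" (3x3) and "t" (3): a world point X has camera coordinates R X + t. Camera axes: x right, y down, z forward; pixel columns grow to the right and rows downward; lengths in m; the calibration is good to about 2 mm. A picture is of the moment at which its call begins. There is no depth.
- bot.close_job(): hands the job in; it is judged then, once.
The state is a dict: "clock": time; "joint_pos": joint angles; "joint_velocities": joint speeds; "joint_efforts": joint torques, N m; "tool_pos": TCP position; "orientation": TCP orientation; "wrist_force": force on the tool from outside, world axes, zero at the start; "wrist_torque": the same for the moment, N m; "gripper_width": finger opening in m; "grasp_force": force on a finger pad.
Only numpy, scipy, OpenCV 4.12 (cv2) and the standard library are available. Lean on these libraries where they do the work, as an engineer would, in place of code of your own. Each camera call takes 0.05 s, during which the arm holds its last target. There are 200 camera calls.

TASK

Get the casting leak-test air ready: first swing the lever of the vent valve (the one with the ribbed brass silencer and no quadrant plate) fully shut against its stop, then swing the lever of the supply valve (the one over the aluminium quadrant plate) open until it stands right over the dark index pointer on the quadrant. Let no air in while the vent is open, and leave the index pointer, the casting, the spray cans and the drill where they are.

Things in the scene. Friction and masses are not known exactly. Their poses are not given: they have to be found in the camera images.
- supply: supply valve stand, bolted down: 110 x 150 mm foot plate, steel ball valve on a pipe along its y axis, brass quick coupling at its -y end (to y = -112 mm), and over it an aluminium quadrant arc (radius 130 to 175 mm about the stem, 78 to 82 mm above the table, from its -x to its -y side). Origin: on the table at the lever's vertical turning axis; yaw within 0.3 rad of the world's.
- vent: vent valve stand, bolted down: the same foot plate, valve, pipe and lever, but with a ribbed brass silencer at the -y end of the pipe (to y = -112 mm) and no quadrant. Nothing of either stand but stem, lever, quadrant and index is higher than 70 mm. Origin: on the table at the lever's vertical turning axis.
- supply_lever (a joint): angle (rad) of the supply valve's lever about the stand's vertical axis: 0 = shut, lever pointing along the stand's -x (to the robot); grows counter-clockwise from above to 1.571 = fully open, pointing along the stand's -y. Starts shut or nearly so. It stays where it is left; about 3 N at its grip moves it.
- vent_lever (a joint): angle (rad) of the vent valve's lever, counted in the same way; starts 0.9 to 1.5 (open). Hard stops at 0 and 1.571.
- supply_index (a joint): angle (rad) of the index pointer, counted in the same way about the same axis as the supply lever: the opening that is wanted, 0.55 to 1.2. It is stiff but can be knocked: leave it.
- supply_lever_end (a point): free end of the supply lever, mid-thickness: 150 mm from the turning axis, 130 mm above the table. The lever is a flat steel bar with a black sleeve 24 mm wide and 18 mm high (z 121 to 139 mm), from 60 to 150 mm from the axis. Its frame's -x points outward along the lever.
- vent_lever_end (a point): free end of the vent lever; same lever, same frame.
- supply_index_tip (a point): outer tip of the index pointer, a dark steel strip 8 mm wide with a 16 mm wide end, lying on the quadrant under the lever, z 83 to 89 mm, its tip 185 mm from the axis so that it shows 35 mm beyond the lever's end. Its frame's -x points outward along the pointer.
- casting: bystander: dark cast-iron pipe manifold, 190 x 84 x 118 mm, 2.8 kg, lying beyond the valves; origin at the centre of its underside.
- can1: bystander: spray can, 65 mm across, 170 mm tall, standing; origin at the centre of its underside.
- can2: bystander: a second spray can of the same size.
- drill: bystander: black pistol drill with a wire cup, lying on its side, about 255 x 170 x 56 mm; origin under the middle of its motor housing.

How it is judged:
By the outcome, as a careful person would: the job done as asked, in the order asked, and still so for the second after the job is handed in, with the robot touching nothing.
It also fails if it takes over 58 s, if anything falls off the work surface, if the arm or the gripper's body presses on something with over 40 N, if the wrist force passes 120 N, or if a joint passes its speed limit or range.

## Working session

There is one attempt and no reset: what is moved stays moved. The work goes in short steps, Python scripts to look and compute and a tool call to move; the robot and the scene stay as the last step left them, time stands still between calls to the robot, and variables do not carry over. Pictures are saved under pics/ and viewed, at most 10 in all, crops included, and the job is handed in when it is done.

Besides the shell and the picture viewer there is one more tool, called as name(argument=value, ...) on one line, values as JSON. move_arm: Moves the arm, as the interface text tells. Its arguments: {"type":"object","properties":{"commands":{"type":"array"},"grip_force":{"type":"number"}},"required":["commands"]}

```bash
mkdir -p pics; ls
python3 - <<'E'
from station import bot
import cv2,pickle
d={}
for n in("side","top","wrist"):
    c=bot.capture(n);d[n]=c;cv2.imwrite(f"pics/a_{n}.png",c["image"][:,:,::-1])
    print(n,c["fx"],c["cx"],c["cy"],c["R"],c["t"])
pickle.dump(d,open("a.pkl","wb"))
s=bot.observe();print(s["clock"],s["tool_pos"],s["orientation"])
E
```

```text
pics
side 429.64301778473015 314.2117026648942 199.10533733877205 [[-0.74431069 -0.66770386  0.01315879]
 [-0.44299587  0.47888508 -0.75790748]
 [ 0.4997562  -0.56994793 -0.65222933]] [0.47775196 0.33613583 1.0411737 ]
top 388.2942995174368 323.51787627947607 200.87077143825385 [[ 0.091232   -0.99582195  0.00392031]
 [-0.97129447 -0.08985203 -0.22025816]
 [ 0.21969016  0.01628682 -0.97543374]] [-0.004829    0.59971326  0.84461687]
wrist 357.33842128817463 318.67354840715 198.82052287357595 [[ 0.37018603 -0.92895559 -0.00195428]
 [-0.89427695 -0.35693457  0.26993787]
 [-0.25145784 -0.09817956 -0.96287576]] [-0.52380052 -0.0348602   0.38002847]
0.15 [ 0.19454328 -0.48726127  0.20168844] [[ 9.28744811e-01  3.70719588e-01 -2.50201259e-04]
 [ 3.70719657e-01 -9.28744367e-01  9.15115072e-04]
 [ 1.06878073e-04 -9.42662900e-04 -9.99999550e-01]]
```

View pics/a_top.png

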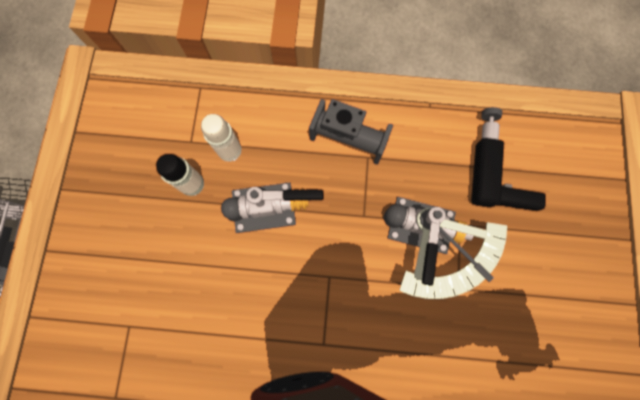

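View pics/a_side.png

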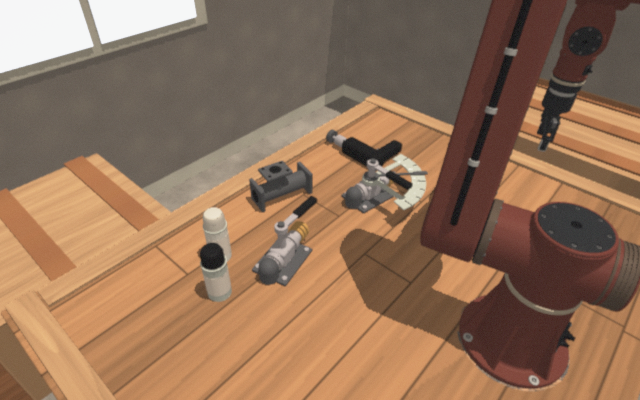

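Top: supply stem around (436,215) with its lever end at (429,282) and pointer tip at (491,278). Vent stem is around (255,194) with its lever end at (323,195). I'll enlarge for exact pixels.

Run:
```python
import cv2,numpy as np
t=cv2.imread("pics/a_top.png");s=cv2.imread("pics/a_side.png")
def crop(im,x,y,w,h,k):
    c=cv2.resize(im[y:y+h,x:x+w],None,fx=k,fy=k,interpolation=cv2.INTER_CUBIC)
    for i in range(0,w,20):
        cv2.putText(c,str(x+i),(i*k,8),0,.3,(0,0,255),1);c[:6 if i%20 else 12,i*k]=(0,0,255);c[::4,i*k]=(0,0,255)
    for j in range(0,h,20):
        cv2.putText(c,str(y+j),(0,j*k+10),0,.3,(255,0,0),1);c[j*k,::4]=(255,0,0)
    return c
a=crop(t,375,180,140,130,4);cv2.imwrite("pics/b1.png",a)
b=np.hstack([crop(s,335,140,100,75,4),crop(s,245,190,90,75,4)])
c=crop(t,215,170,120,70,4);c=cv2.copyMakeBorder(c,0,0,0,b.shape[1]-c.shape[1],0)
cv2.imwrite("pics/b2.png",np.vstack([b,c]))
```

```text
(no output)
```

View pics/b1.png

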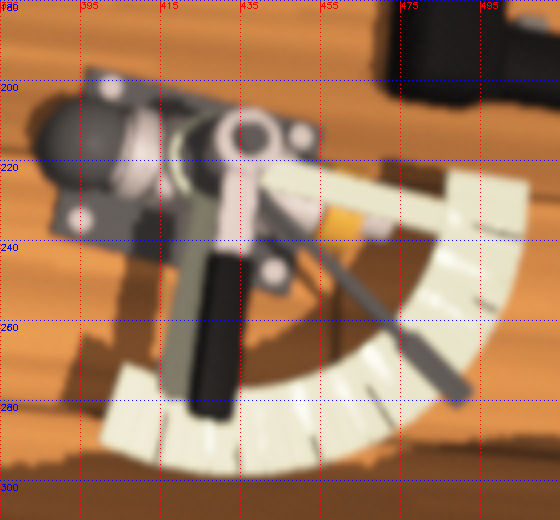

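View pics/b2.png

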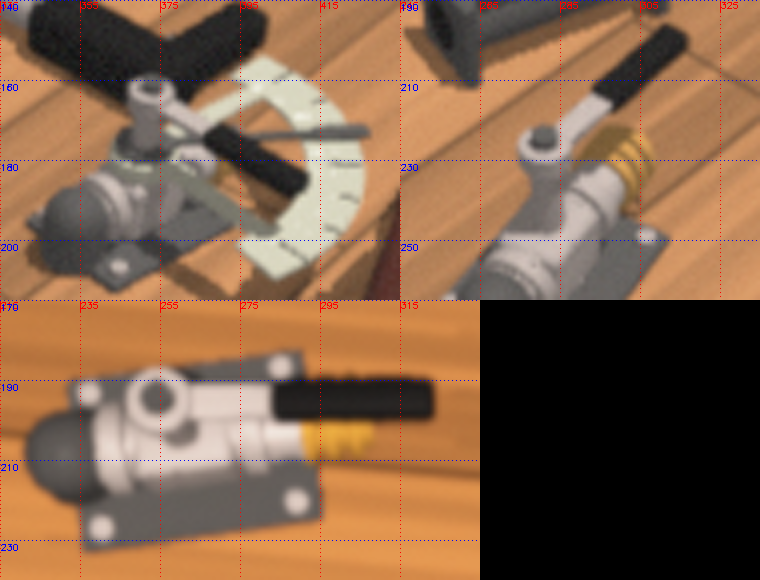

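Enlarged: in the top view the supply hub is at (437.5,214.5), its lever end at (428,283.5) and the pointer tip at (490.5,279.3). The vent hub is at (254.5,194) and its lever end at (323.3,195). In the side view the same points are at (373,162), (410,186), (427,173), (281,224) and (315.5,199.5).

```bash
cat > h.py <<'E'
import numpy as np,pickle
d=pickle.load(open("a.pkl","rb"))
def P(c): return np.diag([1,1,1])@np.array([[c["fx"],0,c["cx"]],[0,c["fy"],c["cy"]],[0,0,1]])@np.c_[c["R"],c["t"]]
def plane(c,uv,z):
    p=P(c);A=np.c_[p[:,:2],-np.array([*uv,1])];return np.linalg.solve(A,-(p[:,2]*z+p[:,3]))[:2]
def tri(obs):
    A=[]
    for c,(u,v) in obs:
        p=P(c);A+=[u*p[2]-p[0],v*p[2]-p[1]]
    A=np.array(A);return np.linalg.lstsq(A[:,:3],-A[:,3],rcond=None)[0]
def proj(c,X):
    q=P(c)@np.r_[X,1];return q[:2]/q[2]
E
python3 - <<'E'
from h import *
np.set_printoptions(precision=4,suppress=True)
T,S=d["top"],d["side"]
pts=dict(shub=((437.5,214.5),(373,162)),send=((428,283.5),(410.2,186.3)),idx=((490.5,279.3),(427.2,172.8)),vhub=((254.5,194.2),(281.2,223.7)),vend=((323.3,195),(315.5,199.5)))
X={k:tri([(T,a),(S,b)]) for k,(a,b) in pts.items()}
for k in X: print(k,X[k],proj(T,X[k])-pts[k][0],proj(S,X[k])-pts[k][1])
for h,e in(("shub","send"),("shub","idx"),("vhub","vend")):
    v=X[e]-X[h];print(h,e,np.hypot(*v[:2]),"dir deg from -x",np.degrees(np.arctan2(-v[1],-v[0])))
# known-height planes
sh=plane(T,pts["shub"][0],X["shub"][2]);print("idx plane",plane(T,pts["idx"][0],.087),plane(S,pts["idx"][1],.087),"lev",plane(T,pts["send"][0],.13),plane(S,pts["send"][1],.13))
# yaw from foot plate bolt heads(top), supply & vent
for n,b in(("s",[(402.7,201.7),(450,213.8),(395.2,234.7),(443.5,247.7)]),("v",[(237,193),(285,186.5),(240.2,226.7),(289,220.2)])):
    q=np.array([plane(T,x,.012) for x in b]);print(n,q.mean(0),q.tolist())
E
```

```text
shub [ 0.5739 -0.1977  0.1372] [0.1188 0.2543] [-0.1547 -0.0282]
send [ 0.4273 -0.1847  0.1273] [0.139  0.2903] [-0.1883 -0.0139]
idx [ 0.4497 -0.3343  0.0828] [0.3459 0.7203] [-0.4549 -0.0155]
vhub [0.5819 0.1984 0.1435] [-0.1205 -0.2665] [0.1845 0.0684]
vend [0.596  0.05   0.1258] [0.3121 0.6911] [-0.4543 -0.1429]
shub send 0.14722149854853797 dir deg from -x -5.072586168414368
shub idx 0.1845998253631318 dir deg from -x 47.69888079693332
vhub vend 0.14907419073595574 dir deg from -x 95.42877419516181
idx plane [ 0.4509 -0.3317] [ 0.4463 -0.3298] lev [ 0.4278 -0.1837] [ 0.4254 -0.1819]
s [ 0.5736 -0.1976] [[0.6260645607175025, -0.14568708412092277], [0.6061547043251387, -0.26387188980356946], [0.5416651884948667, -0.13124846541667948], [0.5207037262869547, -0.24977897355298312]]
v [0.582  0.1998] [[0.6101547667460856, 0.2684319834739294], [0.6379350490876026, 0.15081713918535514], [0.5264687405052382, 0.24869588035900608], [0.5535390455262656, 0.13131031401147303]]
```

```bash
cat >> h.py <<'E'
from scipy.spatial.transform import Rotation as Ro
def Rh(h):  # tool down, x axis at heading h deg
    c,s=np.cos(np.radians(h)),np.sin(np.radians(h));return np.array([[c,s,0],[s,-c,0],[0,0,-1]])
def plan(wps,grip,start=None):
    """wps: list of (xyz, heading, nrows); prints rows in tool units"""
    from station import bot
    o=bot.observe();p,R=np.array(o["tool_pos"]),np.array(o["orientation"])
    if start is not None:p,R=np.array(start[0],float),Rh(start[1])
    print(o["clock"],np.round(p,4),"head",round(np.degrees(np.arctan2(R[1,0],R[0,0])),2),"F",np.round(o["wrist_force"],1),"w",round(o["gripper_width"],4))
    for x,h,n in wps:
        x=np.array(x);rv=Ro.from_matrix(R.T@Rh(h)).as_rotvec()
        R0,p0=R,p;rows=[]
        for i in range(1,n+1):
            pt=p0+(x-p0)*i/n;Rt=R0@Ro.from_rotvec(rv*i/n).as_matrix()
            sh=np.round(R.T@(pt-p)/.3,3);tu=np.round(np.degrees(Ro.from_matrix(R.T@Rt).as_rotvec())/120,4)
            tu=np.round(tu,3)
            rows.append([*sh.tolist(),*tu.tolist(),grip]);p=p+R@sh*.3;R=R@Ro.from_rotvec(np.radians(tu*120)).as_matrix()
        print("max",np.abs(np.array(rows)[:,:6]).max(0));print(str(rows).replace(" ",""),flush=True)
def onlever(ax,phi,r,z): 
    a=np.radians(phi);return [ax[0]-r*np.cos(a),ax[1]-r*np.sin(a),z]
VA=(.582,.199);SA=(.574,-.1977)
E
python3 - <<'E'
from h import *
T=d["top"]
for uv,z in(((312,140),.05),((376,160),.05),((376,160),0.0),((392,125),.05),((205,195),0),((172,160),.17)): print(uv,plane(T,uv,z).round(3))
plan([((.5923,.0895,.20),95.4,21),((.5923,.0895,.111),95.4,5)],70)
E
```

```text
(312, 140) [0.753 0.093]
(376, 160) [ 0.716 -0.068]
(376, 160) [ 0.733 -0.074]
(392, 125) [ 0.811 -0.103]
(205, 195) [0.6   0.351]
(172, 160) [0.633 0.377]
0.15 [ 0.1945 -0.4873  0.2017] head 21.76 F [0.4 0.3 0.6] w 0.085
max [0.111 0.066 0.001 0.    0.    0.03 ]
[[0.093,-0.062,0.0,-0.0,-0.0,-0.029,70],[0.096,-0.056,0.001,-0.0,-0.0,-0.029,70],[0.099,-0.05,0.0,-0.0,-0.0,-0.03,70],[0.102,-0.043,0.0,-0.0,-0.0,-0.029,70],[0.105,-0.037,0.001,-0.0,-0.0,-0.029,70],[0.107,-0.031,0.0,-0.0,-0.0,-0.029,70],[0.108,-0.025,0.0,-0.0,-0.0,-0.03,70],[0.11,-0.017,0.001,-0.0,-0.0,-0.029,70],[0.111,-0.011,0.0,-0.0,-0.0,-0.029,70],[0.111,-0.004,0.0,-0.0,-0.0,-0.029,70],[0.111,0.003,0.001,-0.0,-0.0,-0.029,70],[0.111,0.009,0.0,-0.0,-0.0,-0.03,70],[0.11,0.017,0.0,-0.0,-0.0,-0.029,70],[0.109,0.023,0.001,-0.0,-0.0,-0.029,70],[0.107,0.029,0.0,-0.0,-0.0,-0.029,70],[0.105,0.036,0.0,-0.0,-0.0,-0.03,70],[0.103,0.043,0.001,-0.0,-0.0,-0.029,70],[0.1,0.049,0.0,-0.0,-0.0,-0.029,70],[0.097,0.054,0.0,-0.0,-0.0,-0.029,70],[0.093,0.061,0.001,-0.0,-0.0,-0.029,70],[0.09,0.066,0.0,-0.0,-0.0,-0.03,70]]
max [0.001 0.    0.06  0.    0.    0.   ]
[[-0.0,-0.0,0.059,-0.0,-0.0,0.0,70],[-0.0,-0.0,0.06,-0.0,-0.0,0.0,70],[-0.0,-0.0,0.059,-0.0,-0.0,0.0,70],[-0.001,-0.0,0.059,-0.0,-0.0,0.0,70],[0.0,-0.0,0.06,-0.0,-0.0,0.0,70]]
```

move_arm(commands=[[[0.093,-0.062,0,0,0,-0.029,70],[0.096,-0.056,0,0,0,-0.029,70],[0.099,-0.05,0,0,0,-0.03,70],[0.102,-0.043,0,0,0,-0.029,70],[0.105,-0.037,0,0,0,-0.029,70],[0.107,-0.031,0,0,0,-0.029,70],[0.108,-0.025,0,0,0,-0.03,70],[0.11,-0.017,0,0,0,-0.029,70],[0.111,-0.011,0,0,0,-0.029,70],[0.111,-0.004,0,0,0,-0.029,70],[0.111,0.003,0,0,0,-0.029,70],[0.111,0.009,0,0,0,-0.03,70]]])

```text
clock: 1.15
tool_pos: [0.4224, -0.1564, 0.2021]
orientation: [[0.438, 0.899, -0.0], [0.899, -0.438, -0.0], [-0.0, -0.0, -1.0]]
wrist_force: [0.4, -1.7, -0.4]
gripper_width: 0.0702
grasp_force: 0.0
```

move_arm(commands=[[[0.11,0.017,0,0,0,-0.029,70],[0.109,0.023,0,0,0,-0.029,70],[0.107,0.029,0,0,0,-0.029,70],[0.105,0.036,0,0,0,-0.03,70],[0.103,0.043,0,0,0,-0.029,70],[0.1,0.049,0,0,0,-0.029,70],[0.097,0.054,0,0,0,-0.029,70],[0.093,0.061,0,0,0,-0.029,70],[0.09,0.066,0,0,0,-0.03,70],[0,0,0,0,0,0,70],[0,0,0,0,0,0,70]]])

```text
clock: 2.07
tool_pos: [0.5926, 0.0907, 0.2012]
orientation: [[-0.097, 0.995, -0.001], [0.995, 0.097, -0.0], [0.0, -0.001, -1.0]]
wrist_force: [-0.2, -1.3, -0.2]
gripper_width: 0.0701
grasp_force: 0.0
```

Run:
```python
from h import *
from station import bot
import cv2
print(np.round(bot.observe()["joint_pos"],1))
plan([((.5923,.0895,.20),95.4,2)],70)
c=bot.capture("wrist");cv2.imwrite("pics/c1.png",c["image"][:,:,::-1])
for n,phi in(("end",95.4),):
  for r in(0,.06,.15): print(r,proj(c,onlever(VA,phi,r,.139)).round(1))
print(c["R"],c["t"])
pickle.dump(c,open("c1.pkl","wb"))
```

```text
[ 1.7 25.   3.4 68.5 -0.  86.1]
2.0667 [0.5926 0.0907 0.2012] head 95.58 F [-0.2 -1.3 -0.2] w 0.0701
max [0.002 0.001 0.002 0.    0.    0.001]
[[-0.002,-0.001,0.002,-0.0,-0.0,0.001,70],[-0.002,-0.0,0.002,-0.0,-0.0,0.0,70]]
0 [318.5  29.7]
0.06 [318.3 130.7]
0.15 [318.  258.2]
[[ 0.99532616  0.09655363 -0.00179907]
 [ 0.09347612 -0.95858903  0.2690154 ]
 [ 0.02424984 -0.26792624 -0.96313419]] [-0.59835185 -0.00297112  0.38851019]
```

View pics/c1.png

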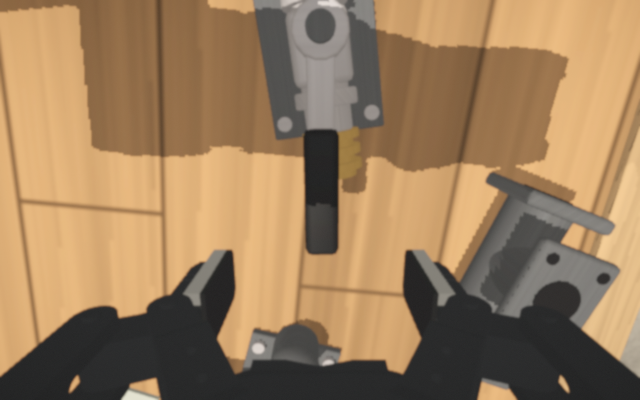

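The wrist view shows the vent hub at (320,27) and the sleeve end at (321,253). The model predicts (318.5,30) and (318,258), so they agree. Next I go down and straddle the lever.

move_arm(commands=[[[-0.004,-0.001,0.06,0,0,0,70],[0,0,0.06,0,0,0,70],[0,0,0.06,0,0,0,70],[0,0,0.06,0,0,0,70],[0,0,0.06,0,0,0,70],[0,0,0,0,0,0,34],[0,0,0,0,0,0,34],[0,0,0,0,0,0,34],[0,0,0,0,0,0,34],[0,0,0,0,0,0,34]]], grip_force=20)

```text
clock: 2.95
tool_pos: [0.593, 0.0879, 0.1134]
orientation: [[-0.095, 0.996, 0.002], [0.996, 0.095, 0.0], [-0.0, 0.002, -1.0]]
wrist_force: [0.3, -0.3, 1.6]
gripper_width: 0.0336
grasp_force: 0.0
```

Run:
```python
from h import *
w=[]
for i in range(1,25):
    f=95.4+(16-95.4)*i/24; w.append((onlever(VA,f,.11,.111),95.4+(28-95.4)*i/24))
# compact print
from station import bot
o=bot.observe();p,R=np.array(o["tool_pos"]),np.array(o["orientation"]);print(p,o["wrist_force"],o["gripper_width"])
rows=[]
for x,h in w:
    sh=np.round(R.T@(np.array(x)-p)/.3,3);tu=np.round(np.degrees(Ro.from_matrix(R.T@Rh(h)).as_rotvec())/120,3)
    rows.append([*sh.tolist(),*tu.tolist(),34]);p=p+R@sh*.3;R=R@Ro.from_rotvec(np.radians(tu*120)).as_matrix()
print(str(rows).replace(" ",""))
```

```text
[0.59296712 0.08790671 0.11336128] [ 0.26841093 -0.34661922  1.58033669] 0.033611747177791224
[[0.006,-0.023,0.008,0.001,0.0,0.024,34],[0.001,-0.021,-0.0,-0.0,0.0,0.023,34],[0.001,-0.021,-0.0,-0.0,0.0,0.023,34],[0.001,-0.021,-0.0,-0.0,0.0,0.024,34],[0.001,-0.021,-0.0,-0.0,0.0,0.023,34],[0.002,-0.021,-0.0,-0.0,0.0,0.024,34],[0.002,-0.021,-0.0,-0.0,0.0,0.023,34],[0.001,-0.022,-0.0,-0.0,0.0,0.023,34],[0.003,-0.021,-0.0,-0.0,0.0,0.024,34],[0.002,-0.021,-0.0,-0.0,0.0,0.023,34],[0.002,-0.021,-0.0,-0.0,0.0,0.024,34],[0.003,-0.021,-0.0,-0.0,0.0,0.023,34],[0.003,-0.021,-0.0,-0.0,0.0,0.023,34],[0.003,-0.021,-0.0,-0.0,0.0,0.024,34],[0.003,-0.021,-0.0,-0.0,0.0,0.023,34],[0.003,-0.02,-0.0,-0.0,0.0,0.024,34],[0.004,-0.021,-0.0,-0.0,0.0,0.023,34],[0.004,-0.021,-0.0,-0.0,0.0,0.023,34],[0.004,-0.021,-0.0,-0.0,0.0,0.024,34],[0.004,-0.021,-0.0,-0.0,0.0,0.023,34],[0.004,-0.02,-0.0,-0.0,0.0,0.024,34],[0.004,-0.021,-0.0,-0.0,0.0,0.023,34],[0.005,-0.021,-0.0,0.0,0.0,0.023,34],[0.005,-0.02,-0.0,0.0,0.0,0.024,34]]
```

move_arm(commands=[[[0.005,-0.021,0,0,0,0.024,34],[0.001,-0.021,0,0,0,0.023,34],[0.001,-0.021,0,0,0,0.023,34],[0.001,-0.021,0,0,0,0.024,34],[0.001,-0.021,0,0,0,0.023,34],[0.002,-0.021,0,0,0,0.024,34],[0.002,-0.021,0,0,0,0.023,34],[0.001,-0.022,0,0,0,0.023,34],[0.003,-0.021,0,0,0,0.024,34],[0.002,-0.021,0,0,0,0.023,34],[0.002,-0.021,0,0,0,0.024,34],[0.003,-0.021,0,0,0,0.023,34]]])

```text
clock: 3.95
tool_pos: [0.52, 0.1082, 0.1129]
orientation: [[0.476, 0.879, 0.001], [0.879, -0.476, 0.0], [0.001, 0.001, -1.0]]
wrist_force: [0.5, 0.1, 0.2]
gripper_width: 0.0341
grasp_force: 0.0
```

move_arm(commands=[[[0.003,-0.021,0,0,0,0.023,34],[0.003,-0.021,0,0,0,0.024,34],[0.003,-0.021,0,0,0,0.023,34],[0.003,-0.02,0,0,0,0.024,34],[0.004,-0.021,0,0,0,0.023,34],[0.004,-0.021,0,0,0,0.023,34],[0.004,-0.021,0,0,0,0.024,34],[0.004,-0.021,0,0,0,0.023,34],[0.004,-0.02,0,0,0,0.024,34],[0.004,-0.021,0,0,0,0.023,34],[0.005,-0.021,0,0,0,0.023,34],[0.005,-0.02,0,0,0,0.024,34]]])

```text
clock: 4.95
tool_pos: [0.4765, 0.1689, 0.1129]
orientation: [[0.884, 0.467, 0.001], [0.467, -0.884, 0.0], [0.001, 0.0, -1.0]]
wrist_force: [0.2, -0.2, 1.1]
gripper_width: 0.0339
grasp_force: 0.0
```

Run:
```python
from h import *
from station import bot
print(np.round(bot.observe()["joint_pos"],1),bot.observe()["wrist_force"])
plan([(onlever(VA,9,.11,.111),28,6)],34)
```

```text
[ 11.2  18.5 -20.4  51.    0.  163.4] [ 0.23374577 -0.15011438  1.13425326]
4.95 [0.4765 0.1689 0.1129] head 27.87 F [ 0.2 -0.2  1.1] w 0.0339
max [0.002 0.008 0.001 0.    0.001 0.001]
[[0.002,-0.007,0.001,0.0,-0.0,-0.0,34],[0.002,-0.007,0.001,0.0,-0.0,-0.0,34],[0.001,-0.007,0.001,0.0,-0.0,-0.0,34],[0.002,-0.008,0.001,0.0,-0.0,-0.001,34],[0.002,-0.007,0.001,0.0,-0.0,0.0,34],[0.002,-0.007,0.001,0.0,-0.001,-0.0,34]]
```

Run:
```python
from station import bot
import cv2,numpy as np
a=bot.capture("top")["image"][140:260,180:400];b=bot.capture("side")["image"][150:300,200:400]
f=lambda i,k:cv2.resize(i,None,fx=k,fy=k)[:, :, ::-1]
a=f(a,2.5);b=f(b,2);cv2.imwrite("pics/e1.png",np.vstack([cv2.copyMakeBorder(a,0,0,0,0,0),cv2.copyMakeBorder(b,0,0,0,a.shape[1]-b.shape[1],0)]))
```

```text
(no output)
```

View pics/e1.png

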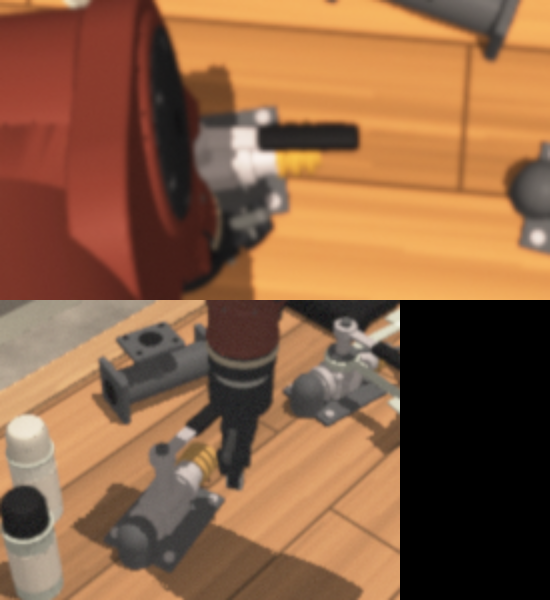

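The lever has not moved: its end is still at about (323,195) in the top view, and the fingers passed without touching it. I'll check where the fingertips really are.

Run:
```python
from h import *
from station import bot
import cv2
c=pickle.load(open("c1.pkl","rb"))
p=np.array([.5926,.0907,.2012]);y=np.array([.995,.097,0])
for b in(0,.011,.02,.03):
    print("back",b,[proj(c,p+s*y*.035+[0,0,b]).round(0) for s in(-1,1)])
o=bot.observe();q=np.array(o["tool_pos"])
print(o["clock"],q,proj(d["side"],q))
c=bot.capture("wrist");cv2.imwrite("pics/f1.png",c["image"][:,:,::-1]);pickle.dump(c,open("f1.pkl","wb"))
Y=np.array(o["orientation"])[:,1]
for b in(0,.006,.02): print([proj(c,q+s*Y*.017+[0,0,b]).round(0) for s in(-1,1)])
```

```text
back 0 [array([251., 237.]), array([386., 237.])]
back 0.011 [array([247., 245.]), array([390., 245.])]
back 0.02 [array([243., 253.]), array([394., 253.])]
back 0.03 [array([238., 262.]), array([398., 262.])]
5.05 [0.47644665 0.16914982 0.11280408] [318.73161164 245.80725258]
[array([287., 237.]), array([352., 237.])]
[array([285., 241.]), array([353., 241.])]
[array([283., 253.]), array([356., 253.])]
```

View pics/f1.png

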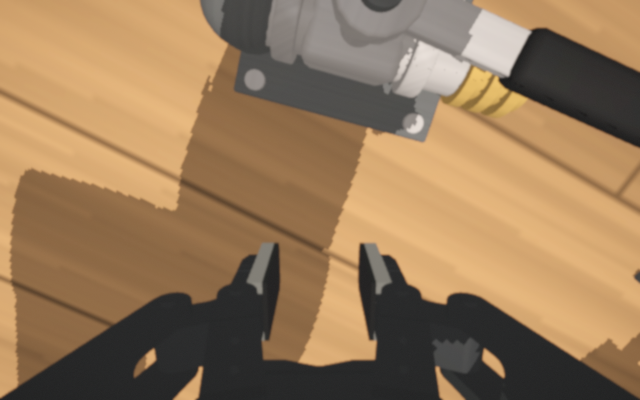

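At 34 mm opening the pad tips show at (279,244) and (360,244). That puts them about 33 mm behind the reported TCP, i.e. near z = 0.147, above the lever, and the side view agrees. I'll go back and descend lower.

Run:
```python
from h import *
from scipy.optimize import least_squares
# finger tip corners estimate: fit back distance b with x=+.011
for f,w,px,pose in(("c1.pkl",.0701,((234,251),(405,251)),None),("f1.pkl",.0339,((279,244),(360,244)),None)):
    c=pickle.load(open(f,"rb"))
    p,h=((np.array([.5926,.0907,.2012]),95.58) if f[0]=="c" else (np.array([.47645,.16915,.1128]),27.9))
    R=Rh(h)
    g=lambda v:np.r_[proj(c,p+R@[v[0],-w/2,-v[1]])-px[0],proj(c,p+R@[v[0],w/2,-v[1]])-px[1]]
    s=least_squares(g,[.011,.0]);print(f,s.x,s.fun)
plan([(onlever(VA,16,.11,.18),28,2),(onlever(VA,95.4,.11,.18),95.4,11)],70)
```

```text
c1.pkl [0.00857446 0.03735215] [-1.25668286 -0.00869023 -1.28949753  0.00912942]
f1.pkl [0.01006033 0.03381687] [ 0.05162484 -0.05632672  0.04940771  0.05645927]
5.1 [0.4765 0.1688 0.1127] head 28.12 F [-0.2 -0.4  1.1] w 0.0343
max [0.001 0.    0.112 0.    0.    0.001]
[[-0.0,-0.0,-0.112,0.0,-0.0,0.0,70],[-0.001,-0.0,-0.112,0.0,-0.0,0.001,70]]
max [0.023 0.043 0.    0.    0.    0.052]
[[0.02,0.038,0.0,0.0,-0.0,-0.051,70],[0.016,0.039,0.0,0.0,-0.0,-0.051,70],[0.011,0.041,0.0,0.0,-0.0,-0.051,70],[0.007,0.042,0.0,0.0,-0.0,-0.051,70],[0.002,0.043,0.0,0.0,-0.0,-0.051,70],[-0.002,0.042,0.0,0.0,-0.0,-0.051,70],[-0.007,0.042,0.0,0.0,-0.0,-0.051,70],[-0.011,0.042,0.0,0.0,-0.0,-0.052,70],[-0.015,0.039,0.0,0.0,-0.0,-0.051,70],[-0.02,0.038,0.0,0.0,-0.0,-0.051,70],[-0.023,0.035,0.0,0.0,-0.0,-0.051,70]]
```

move_arm(commands=[[[0,0,-0.11,0,0,0,70],[0,0,-0.11,0,0,0,70]]])

```text
clock: 5.27
tool_pos: [0.4749, 0.1679, 0.1779]
orientation: [[0.882, 0.471, -0.003], [0.471, -0.882, -0.001], [-0.003, -0.001, -1.0]]
wrist_force: [1.2, 1.0, 0.5]
gripper_width: 0.0575
grasp_force: 0.0
```

move_arm(commands=[[[0.02,0.038,0,0,0,-0.051,70],[0.016,0.039,0,0,0,-0.051,70],[0.011,0.041,0,0,0,-0.051,70],[0.007,0.042,0,0,0,-0.051,70],[0.002,0.043,0,0,0,-0.051,70],[-0.002,0.042,0,0,0,-0.051,70],[-0.007,0.042,0,0,0,-0.051,70],[-0.011,0.042,0,0,0,-0.052,70],[-0.015,0.039,0,0,0,-0.051,70],[-0.02,0.038,0,0,0,-0.051,70],[-0.023,0.035,0,0,0,-0.051,70],[0,0,0,0,0,0,70]]])

```text
clock: 6.27
tool_pos: [0.594, 0.0877, 0.1781]
orientation: [[-0.1, 0.995, 0.001], [0.995, 0.1, -0.001], [-0.001, 0.001, -1.0]]
wrist_force: [-1.0, 0.0, 0.0]
gripper_width: 0.0699
grasp_force: 0.0
```

Run:
```python
from h import *
plan([(onlever(VA,95.4,.11,.083),95.4,6)],70)
```

```text
6.2667 [0.594  0.0877 0.1781] head 95.75 F [-1.  0.  0.] w 0.0699
max [0.002 0.001 0.053 0.001 0.    0.001]
[[0.001,-0.001,0.053,0.0,0.0,0.0,70],[0.001,-0.001,0.053,0.0,0.0,0.001,70],[0.001,-0.001,0.053,0.0,0.0,0.0,70],[0.001,-0.001,0.052,0.0,0.0,0.001,70],[0.002,-0.0,0.053,0.0,0.0,0.0,70],[0.001,-0.001,0.053,0.001,0.0,0.001,70]]
```

move_arm(commands=[[[0.005,-0.005,0.053,0,0,0,70],[0,0,0.053,0,0,0,70],[0,0,0.053,0,0,0,70],[0,0,0.053,0,0,0,70],[0,0,0.053,0,0,0,70],[0,0,0.053,0,0,0,70],[0,0,0,0,0,0,10],[0,0,0,0,0,0,10],[0,0,0,0,0,0,10],[0,0,0,0,0,0,10],[0,0,0,0,0,0,10],[0,0,0,0,0,0,10]]], grip_force=20)

```text
clock: 7.27
tool_pos: [0.592, 0.0908, 0.0843]
orientation: [[-0.094, 0.996, 0.003], [0.996, 0.094, -0.0], [-0.0, 0.003, -1.0]]
wrist_force: [1.9, -0.7, 7.1]
gripper_width: 0.0234
grasp_force: 24.6
```

move_arm(commands=[[[0,0,0,0,0,0,34],[0,0,0,0,0,0,34],[-0.003,-0.021,0,0,0,0.024,34],[0.001,-0.021,0,0,0,0.023,34],[0.001,-0.021,0,0,0,0.023,34],[0.001,-0.021,0,0,0,0.024,34],[0.001,-0.021,0,0,0,0.023,34],[0.002,-0.021,0,0,0,0.024,34],[0.002,-0.021,0,0,0,0.023,34],[0.001,-0.022,0,0,0,0.023,34],[0.003,-0.021,0,0,0,0.024,34],[0.002,-0.021,0,0,0,0.023,34]]])

```text
clock: 8.27
tool_pos: [0.5297, 0.1015, 0.0828]
orientation: [[0.388, 0.922, 0.001], [0.922, -0.388, -0.001], [-0.0, 0.001, -1.0]]
wrist_force: [4.0, -2.2, -2.1]
gripper_width: 0.0341
grasp_force: 2.1
```

move_arm(commands=[[[0.002,-0.021,0,0,0,0.024,34],[0.003,-0.021,0,0,0,0.023,34],[0.003,-0.021,0,0,0,0.023,34],[0.003,-0.021,0,0,0,0.024,34],[0.003,-0.021,0,0,0,0.023,34],[0.003,-0.02,0,0,0,0.024,34],[0.004,-0.021,0,0,0,0.023,34],[0.004,-0.021,0,0,0,0.023,34],[0.004,-0.021,0,0,0,0.024,34],[0.004,-0.021,0,0,0,0.023,34]]])

```text
clock: 9.1
tool_pos: [0.484, 0.1448, 0.0827]
orientation: [[0.776, 0.631, -0.0], [0.631, -0.776, -0.002], [-0.002, 0.001, -1.0]]
wrist_force: [0.3, -6.2, 0.4]
gripper_width: 0.0339
grasp_force: 2.3
```

Run:
```python
from h import *
plan([(onlever(VA,16,.11,.083),28,4),(onlever(VA,8,.11,.083),28,8)],34)
```

```text
9.1 [0.484  0.1448 0.0827] head 39.09 F [ 0.3 -6.2  0.4] w 0.0339
max [0.008 0.021 0.001 0.001 0.001 0.024]
[[0.008,-0.02,-0.0,0.0,0.0,0.023,34],[0.006,-0.019,-0.001,0.0,0.0,0.023,34],[0.006,-0.021,0.0,0.001,0.0,0.023,34],[0.004,-0.02,-0.0,-0.0,0.001,0.024,34]]
max [0.002 0.007 0.    0.    0.    0.   ]
[[0.002,-0.006,-0.0,-0.0,-0.0,-0.0,34],[0.002,-0.006,-0.0,-0.0,-0.0,-0.0,34],[0.001,-0.006,-0.0,-0.0,-0.0,-0.0,34],[0.002,-0.007,-0.0,-0.0,-0.0,-0.0,34],[0.002,-0.006,-0.0,-0.0,-0.0,-0.0,34],[0.002,-0.006,-0.0,-0.0,-0.0,-0.0,34],[0.002,-0.006,-0.0,-0.0,-0.0,-0.0,34],[0.001,-0.006,-0.0,-0.0,-0.0,-0.0,34]]
```

Contact and pushing now. I'll continue to just before the stop, then creep.

move_arm(commands=[[[0.008,-0.02,0,0,0,0.023,34],[0.006,-0.019,0,0,0,0.023,34],[0.006,-0.021,0,0,0,0.023,34],[0.004,-0.02,0,0,0,0.024,34],[0.002,-0.006,0,0,0,0,34],[0.002,-0.006,0,0,0,0,34]]])

```text
clock: 9.6
tool_pos: [0.4748, 0.1726, 0.0824]
orientation: [[0.881, 0.473, -0.002], [0.473, -0.881, -0.002], [-0.002, 0.001, -1.0]]
wrist_force: [-1.9, -5.0, 0.3]
gripper_width: 0.0343
grasp_force: 2.1
```

move_arm(commands=[[[0.002,-0.006,0,0,0,0,34],[0.002,-0.006,0,0,0,0,34]]])

```text
clock: 9.77
tool_pos: [0.4743, 0.1762, 0.0823]
orientation: [[0.881, 0.473, -0.002], [0.473, -0.881, -0.002], [-0.002, 0.001, -1.0]]
wrist_force: [-2.2, -4.6, 0.6]
gripper_width: 0.034
grasp_force: 2.1
```

move_arm(commands=[[[0.002,-0.006,0,0,0,0,34],[0.002,-0.006,0,0,0,0,34]]])

```text
clock: 9.93
tool_pos: [0.4741, 0.1767, 0.0823]
orientation: [[0.882, 0.471, -0.001], [0.471, -0.882, -0.008], [-0.005, 0.007, -1.0]]
wrist_force: [1.1, -27.2, 0.5]
gripper_width: 0.0339
grasp_force: 13.4
```

Stop reached (27 N against it). Next: relax, lift, and transfer to the supply lever.

Run:
```python
from h import *
plan([((.474,.172,.083),28,2),((.474,.172,.165),28,3),(onlever(SA,-5.1,.112,.165),-5.1,12)],75)
```

```text
9.9333 [0.4741 0.1767 0.0823] head 28.09 F [  1.1 -27.2   0.5] w 0.0339
max [0.004 0.007 0.001 0.002 0.001 0.001]
[[-0.004,0.007,-0.001,0.002,0.001,0.0,75],[-0.004,0.007,-0.001,0.001,0.001,0.001,75]]
max [0.    0.    0.092 0.    0.    0.   ]
[[0.0,-0.0,-0.091,0.0,0.0,-0.0,75],[0.0,-0.0,-0.091,0.0,0.0,-0.0,75],[0.0,-0.0,-0.092,0.0,0.0,-0.0,75]]
max [0.05  0.1   0.001 0.    0.    0.023]
[[-0.05,0.087,0.0,0.0,0.0,0.023,75],[-0.045,0.089,0.0,0.0,0.0,0.023,75],[-0.041,0.091,0.0,0.0,0.0,0.023,75],[-0.037,0.093,0.0,0.0,0.0,0.023,75],[-0.032,0.095,0.001,0.0,0.0,0.023,75],[-0.028,0.096,-0.0,0.0,0.0,0.023,75],[-0.023,0.097,-0.0,0.0,0.0,0.023,75],[-0.018,0.098,-0.0,0.0,0.0,0.023,75],[-0.013,0.099,0.0,0.0,0.0,0.023,75],[-0.009,0.1,0.0,0.0,0.0,0.023,75],[-0.004,0.1,0.0,0.0,0.0,0.023,75],[0.001,0.1,0.0,0.0,0.0,0.023,75]]
```

move_arm(commands=[[[-0.002,0.008,0,0,0,0,34],[-0.002,0.007,0,0,0,0,40],[0,0,0,0,0,0,50],[0,0,-0.09,0,0,0,70],[0,0,-0.09,0,0,0,75],[0,0,-0.09,0,0,0,75]]])

```text
clock: 10.43
tool_pos: [0.4753, 0.1765, 0.1646]
orientation: [[0.881, 0.472, -0.001], [0.472, -0.881, 0.001], [-0.0, -0.001, -1.0]]
wrist_force: [1.4, -0.3, 0.1]
gripper_width: 0.0751
grasp_force: 0.0
```

move_arm(commands=[[[-0.05,0.087,0,0,0,0.023,75],[-0.045,0.089,0,0,0,0.023,75],[-0.041,0.091,0,0,0,0.023,75],[-0.037,0.093,0,0,0,0.023,75],[-0.032,0.095,0,0,0,0.023,75],[-0.028,0.096,0,0,0,0.023,75],[-0.023,0.097,0,0,0,0.023,75],[-0.018,0.098,0,0,0,0.023,75],[-0.013,0.099,0,0,0,0.023,75],[-0.009,0.1,0,0,0,0.023,75],[-0.004,0.1,0,0,0,0.023,75],[0,0.1,0,0,0,0.023,75]]])

```text
clock: 11.43
tool_pos: [0.4649, -0.1849, 0.1639]
orientation: [[0.996, -0.088, 0.001], [-0.088, -0.996, 0.0], [0.001, -0.0, -1.0]]
wrist_force: [0.4, -0.3, 0.7]
gripper_width: 0.0748
grasp_force: 0.0
```

Run:
```python
from h import *
from station import bot
import cv2
t=bot.capture("top")["image"][:,:,::-1]
a=cv2.resize(t[160:245,215:355],None,fx=4,fy=4,interpolation=cv2.INTER_CUBIC)
cv2.imwrite("pics/g1.png",a)
T=d["top"]
for f in(13.3,15.3,17.3): print(f,(proj(T,onlever(VA,f,.15,.13))-[215,160])*4, (proj(T,onlever(VA,f,0,.143))-[215,160])*4)
print(np.round(bot.observe()["joint_pos"],1))
plan([(onlever(SA,-5.1,.112,.165),-5.1,2),(onlever(SA,-5.1,.112,.083),-5.1,4)],75)
```

```text
13.3 [189.86213429 416.15483464] [156.69419692 135.70152776]
15.3 [199.75773139 414.57021862] [156.69419692 135.70152776]
17.3 [209.59856225 412.64047152] [156.69419692 135.70152776]
[-3.050e+01  1.560e+01 -1.630e+01  5.800e+01 -1.000e-01  1.549e+02]
11.4833 [ 0.4653 -0.1898  0.1639] head -5.41 F [-0.4 -5.2  0.7] w 0.0748
max [0.005 0.003 0.002 0.001 0.001 0.002]
[[-0.005,-0.003,-0.002,0.001,-0.0,-0.001,75],[-0.005,-0.003,-0.002,0.0,-0.001,-0.002,75]]
max [0.    0.    0.069 0.    0.    0.   ]
[[-0.0,0.0,0.068,0.0,0.0,0.0,75],[-0.0,0.0,0.069,0.0,0.0,0.0,75],[-0.0,0.0,0.068,0.0,0.0,0.0,75],[-0.0,0.0,0.069,0.0,0.0,0.0,75]]
```

View pics/g1.png

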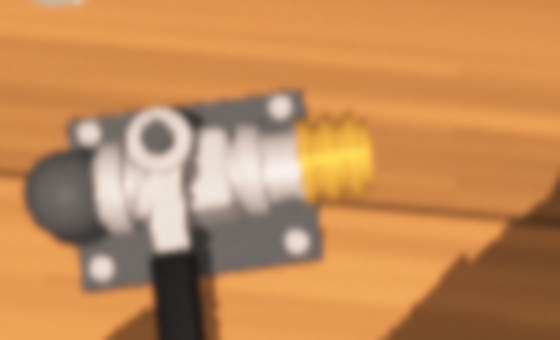

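The vent lever now points along its stand's -x, with the sleeve at crop (178,300) on the predicted shut line, so it is shut. Now grasp the supply lever.

move_arm(commands=[[[-0.01,-0.006,0,0,0,0,75],[0,0,0.067,0,0,0,75],[0,0,0.067,0,0,0,75],[0,0,0.067,0,0,0,75],[0,0,0.067,0,0,0,75],[0,0,0,0,0,0,34],[0,0,0,0,0,0,34],[0,0,0,0,0,0,34],[0,0,0,0,0,0,34],[0,0,0,0,0,0,10],[0,0,0,0,0,0,10],[0,0,0,0,0,0,10]]])

```text
clock: 12.48
tool_pos: [0.4628, -0.1823, 0.0847]
orientation: [[0.996, -0.088, 0.002], [-0.088, -0.996, -0.002], [0.002, 0.001, -1.0]]
wrist_force: [-1.7, -0.8, 5.8]
gripper_width: 0.0239
grasp_force: 21.3
```

Run:
```python
from h import *
from station import bot
o=bot.observe();p,R=np.array(o["tool_pos"]),np.array(o["orientation"])
v=p[:2]-SA;f0=np.degrees(np.arctan2(-v[1],-v[0]));r0=np.hypot(*v);h0=np.degrees(np.arctan2(R[1,0],R[0,0]))
print(p,"phi",f0,"r",r0,"h",h0,o["wrist_force"],o["gripper_width"])
N=22;rows=[]
for i in range(1,N+1):
    s=i/N;f=f0+(46.5-f0)*s;x=onlever(SA,f,r0,p[2]);h=h0+(46.5-f0)*s
    sh=np.round(R.T@(np.array(x)-p)/.3,3);tu=np.round(np.degrees(Ro.from_matrix(R.T@Rh(h)).as_rotvec())/120,3)
    rows.append([*sh[:2].tolist(),tu[2]]);p=p+R@sh*.3;R=R@Ro.from_rotvec(np.radians(tu*120)).as_matrix()
print(rows)
```

```text
[ 0.4627666  -0.18230172  0.08468874] phi -7.881486874837241 r 0.11229414953376257 h -5.029428658428998 [-1.65777745 -0.7884494   5.83526093] 0.023851643358635106
[[-0.0, 0.016, np.float64(-0.021)], [-0.001, 0.016, np.float64(-0.02)], [-0.0, 0.016, np.float64(-0.021)], [-0.001, 0.017, np.float64(-0.02)], [-0.0, 0.016, np.float64(-0.021)], [-0.001, 0.016, np.float64(-0.021)], [-0.0, 0.016, np.float64(-0.02)], [-0.001, 0.016, np.float64(-0.021)], [-0.0, 0.016, np.float64(-0.02)], [-0.001, 0.016, np.float64(-0.021)], [-0.0, 0.017, np.float64(-0.021)], [-0.0, 0.016, np.float64(-0.02)], [-0.001, 0.016, np.float64(-0.021)], [-0.0, 0.016, np.float64(-0.02)], [-0.001, 0.016, np.float64(-0.021)], [-0.0, 0.016, np.float64(-0.021)], [-0.001, 0.016, np.float64(-0.02)], [-0.0, 0.017, np.float64(-0.021)], [-0.001, 0.016, np.float64(-0.02)], [-0.0, 0.016, np.float64(-0.021)], [-0.001, 0.016, np.float64(-0.021)], [0.0, 0.016, np.float64(-0.02)]]
```

move_arm(commands=[[[0,0.016,0,0,0,-0.021,10],[-0.001,0.016,0,0,0,-0.02,10],[0,0.016,0,0,0,-0.021,10],[-0.001,0.017,0,0,0,-0.02,10],[0,0.016,0,0,0,-0.021,10],[-0.001,0.016,0,0,0,-0.021,10],[0,0.016,0,0,0,-0.02,10],[-0.001,0.016,0,0,0,-0.021,10],[0,0.016,0,0,0,-0.02,10],[-0.001,0.016,0,0,0,-0.021,10],[0,0.017,0,0,0,-0.021,10]]])

```text
clock: 13.4
tool_pos: [0.4689, -0.2349, 0.0847]
orientation: [[0.925, 0.38, 0.004], [0.38, -0.925, -0.001], [0.003, 0.002, -1.0]]
wrist_force: [3.9, 2.0, 3.6]
gripper_width: 0.0239
grasp_force: 21.3
```

move_arm(commands=[[[0,0.016,0,0,0,-0.02,10],[-0.001,0.016,0,0,0,-0.021,10],[0,0.016,0,0,0,-0.02,10],[-0.001,0.016,0,0,0,-0.021,10],[0,0.016,0,0,0,-0.021,10],[-0.001,0.016,0,0,0,-0.02,10],[0,0.017,0,0,0,-0.021,10],[-0.001,0.016,0,0,0,-0.02,10],[0,0.016,0,0,0,-0.021,10],[-0.001,0.016,0,0,0,-0.021,10],[0,0.016,0,0,0,-0.02,10],[0,0,0,0,0,0,10]]])

```text
clock: 14.4
tool_pos: [0.4987, -0.2788, 0.0847]
orientation: [[0.649, 0.761, 0.005], [0.761, -0.649, -0.0], [0.003, 0.004, -1.0]]
wrist_force: [8.5, 1.7, 1.0]
gripper_width: 0.024
grasp_force: 19.4
```

Run:
```python
from h import *
from station import bot
o=bot.observe();p,R=np.array(o["tool_pos"]),np.array(o["orientation"])
v=p[:2]-SA
print(p,"phi",np.degrees(np.arctan2(-v[1],-v[0])),"r",np.hypot(*v),"h",np.degrees(np.arctan2(R[1,0],R[0,0])),o["wrist_force"],o["gripper_width"])
```

```text
[ 0.4987349  -0.27884586  0.08473824] phi 47.15320028788365 r 0.11067739853610152 h 49.525658653870224 [8.53919537 1.65790997 0.98918147] 0.024011128982976228
```

Release, lift straight up and look.

move_arm(commands=[[[0,0,0,0,0,0,40],[0,0,0,0,0,0,60],[0,0,0,0,0,0,60],[0,0,-0.06,0,0,0,60],[0,0,-0.09,0,0,0,60],[0,0,-0.09,0,0,0,60],[-0.09,0,-0.05,0,0,0,60],[-0.09,0,0,0,0,0,60],[0,0,0,0,0,0,60],[0,0,0,0,0,0,60]]])

```text
clock: 15.23
tool_pos: [0.4599, -0.32, 0.1705]
orientation: [[0.653, 0.757, 0.0], [0.757, -0.653, -0.0], [-0.0, 0.0, -1.0]]
wrist_force: [0.5, -0.2, 0.4]
gripper_width: 0.0599
grasp_force: 0.0
```

Run:
```python
from h import *
from station import bot
import cv2
print(bot.observe()["tool_pos"],bot.observe()["gripper_width"])
c=bot.capture("wrist");pickle.dump(c,open("w1.pkl","wb"));cv2.imwrite("pics/w1.png",c["image"][:,:,::-1])
t=bot.capture("top");cv2.imwrite("pics/t1.png",t["image"][:,:,::-1])
for f in(45.7,47.7,49.7): print(f,[proj(c,onlever(SA,f,r,z)).round(1) for r,z in((0,.14),(.06,.139),(.15,.139),(.15,.089),(.185,.089))])
```

```text
[ 0.45989519 -0.320049    0.17050937] 0.059929096537433585
45.7 [array([ 332.7, -117.3]), array([324.4,  21.9]), array([314.4, 189.1]), array([315.3, 172.3]), array([312.5, 218.1])]
47.7 [array([ 332.7, -117.3]), array([328.4,  22.1]), array([323.3, 189.5]), array([322.5, 172.6]), array([321.1, 218.4])]
49.7 [array([ 332.7, -117.3]), array([332.4,  22.1]), array([332.2, 189.6]), array([329.7, 172.7]), array([329.7, 218.5])]
```

View pics/w1.png

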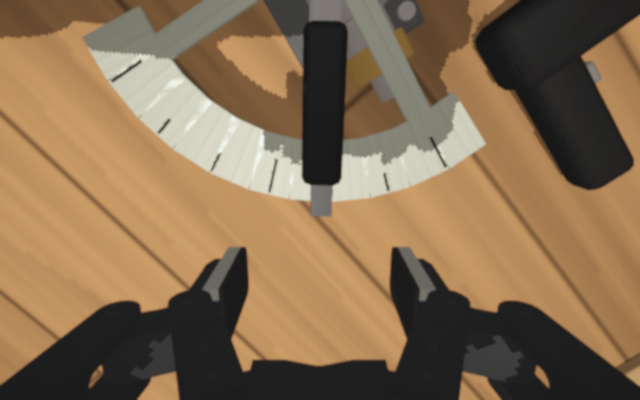

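The wrist view shows the pointer tip (x 311 to 331, y 216) right under the lever end (x 303 to 341, y 184), both at about 47.5 deg. I'll check the edges numerically.

Run:
```python
from h import *
import cv2
im=cv2.GaussianBlur(cv2.imread("pics/w1.png",0),(1,5),0).astype(float);c=pickle.load(open("w1.pkl","rb"))
def edges(y,x0,x1):
    g=np.diff(im[y,x0:x1]);return x0+g.argmin()+.5,x0+g.argmax()+.5
L=[]
for y in range(60,176,10):
    a,b=edges(y,285,360);L.append(((a+b)/2,y));print(y,a,b)
for y in range(190,214,4): print("tip",y,*edges(y,300,345),im[y,305:338:4].astype(int))
L=np.array([plane(c,q,.136) for q in L]);m=L.mean(0);u=np.linalg.svd(L-m)[2][0];u*=np.sign(-u[0])
print("lever line dir",np.degrees(np.arctan2(-u[1],-u[0])),"mean phi via axis",np.degrees(np.arctan2(SA[1]-m[1],SA[0]-m[0])))
for x in(320.5,321,321.5):
    q=plane(c,(x,208),.089);print(x,np.degrees(np.arctan2(SA[1]-q[1],SA[0]-q[0])))
```

```text
60 302.5 346.5
70 302.5 345.5
80 302.5 345.5
90 286.5 344.5
100 302.5 344.5
110 302.5 344.5
120 302.5 343.5
130 302.5 342.5
140 302.5 342.5
150 302.5 341.5
160 301.5 341.5
170 301.5 340.5
tip 190 310.5 332.5 [218 206 117 115 115 114 111 188 213]
tip 194 310.5 331.5 [218 204 117 115 115 113 111 196 214]
tip 198 310.5 331.5 [212 202 117 115 115 113 112 205 212]
tip 202 309.5 331.5 [131 149 117 115 114 113 111 173 171]
tip 206 302.5 331.5 [109 117 117 114 114 113 110 159 158]
tip 210 306.5 331.5 [138 106 116 114 114 113 110 159 160]
lever line dir 48.468642328941485 mean phi via axis 46.74960015305924
320.5 47.47088767556174
321 47.5913947540712
321.5 47.71191586978279
```

The lever is about 0.3 to 0.6 deg from the pointer, which is within the measuring error. The pointer has not moved (47.6 deg against 47.7 at the start), and the gripper is clear of everything.

```bash
python3 -c "
from station import bot
print(bot.close_job())"
```

```text
the job is handed in; nothing more can be done
None
```

I shut the vent valve fully against its stop, then opened the supply valve until its lever stood over the index pointer (within about 0.5°), and handed the job in at about 15 s; the pointer did not move and the arm stayed clear of the casting, spray cans and drill.

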